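Break the lid stay and shut the slide-drying chamber

TASK

The slide-drying chamber on the bench stands open, its lid propped by a locked folding stay. Break the stay at its knuckle while the lid is still up, then lower the lid gently until it is fully shut, without letting it drop or slam. Leave everything else on the bench where it stands.

Things in the scene. Friction and masses are not known exactly. Their poses are not given: they have to be found in the camera images.
- chamber: white open tub 180 x 180, walls 94 high, fixed to the bench, yaw about 0.95 to 1.75 rad. Origin: centre of its underside; z up; front (black display) faces its -x; the lid's hinge runs along y at the rear (+x) top edge; the folding stay is outside its right (-y) side, in a plane parallel to x-z 100 from the middle
- hinge (a point): middle of the lid's hinge line: 90 behind (+x of) the chamber's centre, 100 above the bench. Its axes are those of the chamber
- lid (a joint): opening angle of the lid (white panel 182 x 180 x 12, about 0.6 kg): 0 = fully shut, at its stop; about 1.40 rad = propped open, as at the start. With the stay just broken (knuckle below about 1.1) the stay's friction still holds the lid up; once lowered below about 0.9 rad it falls if let go
- handle (a point): middle of the lid's handle: a steel bar, diameter 12, length 100, parallel to the hinge (point's y), on two arms beyond the lid's free edge; bar axis 228 from the hinge line in the lid's plane, 40 clear of the panel. About 325 above the bench when open; shut: 100 high, 48 in front of the tub. Held from above it turns in the grip all the way down
- knuckle (a joint): fold of the stay at its knuckle, rad: 0 = locked (two bars, each 107 between pivots, together about 10 degrees past straight, on a stop), 0.17 = straight, growing as the stay breaks and folds; about 2.9 with the lid shut. Breaking takes roughly 3 to 10 N on the thumb pin; while locked the lid cannot be shut
- thumb_pin (a point): mid-length of the thumb pin at the knuckle, on its axis: steel pin, diameter 14, sticking 44 out sideways (chamber -y), 22 disc on its end; point 130 from the chamber's middle plane. Locked: 95 in front of the hinge line, 162 above the bench. To break the stay push it back and down towards the hinge (+0.81 x, -0.59 z of the chamber) by 25 to 40
- bottle_a: white plastic squeeze bottle with a cap, diameter 52, height 130; origin under its centre; bystander
- bottle_b: amber glass bottle with a white cap, diameter 56, height 150; origin under its centre; bystander
- jar: low clear jar with a white cap, diameter 56, height 60; origin under its centre; bystander
- slide_box: small closed grey box 85 x 30 x 30; origin under its centre; bystander
- tray: open steel instrument tray 120 x 80 x 22; origin under its centre; bystander
- beaker: empty glass beaker, diameter 60, height 75; origin under its centre; bystander

How it is judged (in metres and radians):
On the way:
1. the stay is broken at its knuckle while the lid is still up (value of joint knuckle above 0.35 rad and value of joint lid above 1 rad), for 0.1 s.
At the end, for the whole second after the job is handed in: the lid is fully shut (within 0.03 rad, 7 mm at the handle) and at rest, let go (value of joint lid below 0.03 rad and velocity of joint lid between -0.05 and 0.05 rad/s); the robot touches nothing.
It fails at once if the lid drops or slams: it closes faster than 1.5 rad/s (about 0.34 m/s at the handle) anywhere in the last 60 degrees (velocity of joint lid below -1.5 rad/s and value of joint lid below 1.05 rad).
It fails at once if a bottle, the jar, the slide box, the tray or the beaker is knocked: moved by more than 30 mm (distance of any of bottle_a, bottle_b, jar, slide_box, tray, beaker from where it was at the start of the episode above 0.03 m).
It also fails if it takes over 53 s, if anything falls off the work surface, if the arm or the gripper's body presses on something with over 40 N, if the wrist force passes 120 N, or if a joint passes its speed limit or range.

ROBOT

A 7-joint arm with a two-finger parallel gripper is mounted at the origin on the work surface. World frame = base frame: x ahead of the robot, y to its left, z up, the work surface at z = 0. Lengths are in mm, angles in rad, forces in N, time in s.
With the tool pointing down it reaches from about 400 to 875 mm from the base axis. Payload 4.4 kg.
Tool frame: the origin (TCP) lies at the very end of the fingers, on their centre line; the grasp point (between the pads) lies 19 mm behind it; z points along the fingers, y is the line along which they close (so a half turn about z gives the same grasp; the last joint's range is limited). The gripper opens to 85 mm and grips with 20 to 120 N. Pads are 22 mm wide; open, the fingers measure 114 mm over their backs; the gripper's body (76 mm by 85 mm) begins 54 mm behind the grasp point. The pads swing forward as they close: fully open they stand 13 mm farther back than shut.
Start: joints at [-1.335, 0.628, 0.038, 1.517, -0.027, 0.996, -0.02], TCP at [193.181, 620.644, 231.313] pointing down, gripper open.
Joint ranges: [-3.06, 3.06], [-0.37, 2.12], [-1.25, 1.32], [0.18, 2.47], [-1.1, 4.24], [0.23, 1.98], [-2.94, 2.94]. Speed limits (rad/s): [2.57, 2.57, 3.14, 3.14, 3.14, 3.14, 3.14].

INTERFACE

Orientations are given as [roll, pitch, yaw] about the fixed x, y, z axes, in that order (R = Rz(yaw) Ry(pitch) Rx(roll)).
In Python, from cell import ctrl gives the robot as it stands.
- The arm moves only by the tool step_arm, never from a script. Its argument "series" is a list that holds one entry, the list of rows, each a list of 7 numbers: the turn, a rotation vector about the tool's x, y, z as a fraction of full scale, then the shift along the tool's x, y, z as a fraction of full scale, then the closure, from 0 (fully open) to 1 (shut). In form: [[[ax, ay, az, tx, ty, tz, gripper], ...]]. A call has 1 to 12 rows; each row shifts and turns the commanded pose from where the row before left it, along the tool's axes as they then stand; what a row does not reach is not made up. Full scale, the value 1, is 150 mm for a shift and 45 degrees for a turn. A row lasts 1/10 s, in which the tool goes at most 50 mm and 8.59 degrees, less where a joint would pass 70% of its speed; a pose out of reach is approached as far as the arm can. A call with a number of a shift or a turn outside -1 to 1 is refused whole. A call with a gripper value outside its range is refused whole. The fingers move at their own pace and stop on an object; the grip force is fixed at half the most. Time passes only in rows, so rows that do not move let the fingers close. It gives the time, the measured TCP pose, the force, the opening and the grip force at its end, in the units of the state.
- ctrl.read_state(): the state, without advancing time (a new reading comes with each control period).
- ctrl.get_image(name): name is "scene" or "top" or "wrist"; returns a dict with "img" (480x640x3 uint8, red, green, blue), "fx", "fy", "cx", "cy" (pixels), "R" (3x3) and "t" (3): a world point X has camera coordinates R X + t. Camera axes: x right, y down, z forward; pixel columns grow to the right and rows downward; lengths in mm; the calibration is good to about 2 mm. The wrist camera is an equidistant fisheye: a pixel r from the principal point sees the ray r / f radians off the axis. A picture is of the moment at which its call begins. There is no depth.
- ctrl.finish_job(): hands the job in; it is judged then, once.
Trained networks look in a picture, given as the dict that the camera call returned (one of the last four; its "shot" number tells which), for a name from the list of things; names that differ only in an ending like _2 or _b are one class to them, and where a whole thing is asked for, a point or a joint stands for the part that bears it (a point fixed in the world has none). Each returns a list of dicts, best first, with "score" (0 to 1); they miss things now and then, are a little off and sometimes report something else, mostly with a low value. They report only what shows in the picture. A call takes as long as a camera call.
- ctrl.recognise(picture, thing): "centre" ([column, row] in pixels, amid what is visible of it).
The state is a dict: "clock": time; "qpos": joint angles; "qd": joint speeds; "tau": joint torques, N m; "eef_pos": TCP position; "tool_rot": TCP orientation; "force": force on the tool from outside, world axes, zero at the start; "torque": the same for the moment, N m; "width": finger opening in mm; "gripper_force": force on a finger pad.
Only numpy, scipy, OpenCV 4.12 (cv2) and the standard library are available. Lean on these libraries where they do the work, as an engineer would, in place of code of your own. Each camera call takes 0.05 s, during which the arm holds its last target. There are 200 camera calls.

## Working session

There is one attempt and no reset: what is moved stays moved. The work goes in short steps, Python scripts to look and compute and a tool call to move; the robot and the scene stay as the last step left them, time stands still between calls to the robot, and variables do not carry over. Pictures are saved under pics/ and viewed, at most 10 in all, crops included, and the job is handed in when it is done.

Besides the shell and the picture viewer there is one more tool, called as a command line: name --argument value ..., lists and objects as JSON in quotes. step_arm: Moves the arm, as the interface text tells. Shift numbers are shares of 150 mm and turn numbers shares of 45 degrees, none past 1 either way. Its arguments: {"type":"object","properties":{"series":{"type":"array","items":{"type":"array","items":{"type":"array","items":{"type":"number","minimum":-1,"maximum":1}}}}},"required":["series"]}

```bash
mkdir -p pics; python3 - <<'E'
from cell import ctrl
import cv2
s=ctrl.read_state(); print({k:s[k] for k in('clock','eef_pos','tool_rot','force','width')})
for n in('scene','top'):
    p=ctrl.get_image(n); cv2.imwrite(f'pics/{n}0.png',p['img'][:,:,::-1])
    print(n,p['fx'],p['cx'],p['cy'],p['R'],p['t'])
    for t in('chamber','handle','thumb_pin','lid','bottle_a','jar','slide_box','tray','beaker'):
        print(t,[(([round(float(x)) for x in d['centre']]),round(d['score'],2)) for d in ctrl.recognise(p,t)[:3]])
E
```

```text
{'clock': 0.0, 'eef_pos': array([192.97533889, 620.05334003, 230.41049646]), 'tool_rot': array([-3.13974345e+00, -9.06814358e-06,  2.83979694e+00]), 'force': array([ 0.31737006, -0.24044264,  0.23884956]), 'width': 85.70974540689663}
scene 483.91404634346435 325.31686280203957 242.90827897502203 [[-0.63664681  0.77115503 -0.00087374]
 [ 0.49100056  0.4044839  -0.77156414]
 [-0.59464215 -0.49164285 -0.63615094]] [ 356.46780277 -103.39873376 1524.08314246]
chamber [([322, 272], 0.8), ([506, 378], 0.52)]
handle [([329, 255], 0.82)]
thumb_pin [([266, 268], 0.53)]
lid [([326, 256], 0.64)]
bottle_a [([367, 326], 0.7), ([234, 242], 0.64)]
jar [([278, 230], 0.81)]
slide_box [([379, 294], 0.87)]
tray [([202, 243], 0.76)]
beaker [([505, 378], 0.82), ([317, 273], 0.51)]
top 573.2520612804572 322.2262649395557 240.30728333115178 [[ 0.00423402 -0.99995674  0.00828148]
 [-0.99363767 -0.00513903 -0.11250678]
 [ 0.11254447 -0.00775243 -0.99361645]] [ -18.86371165  581.70877502 1425.81058901]
chamber [([333, 252], 0.58)]
handle [([307, 234], 0.93)]
thumb_pin [([356, 197], 0.69)]
lid [([311, 234], 0.71)]
bottle_a [([447, 256], 0.83), ([264, 245], 0.66)]
jar [([428, 305], 0.85)]
slide_box [([290, 301], 0.58)]
tray [([482, 245], 0.97), ([332, 251], 0.57)]
beaker [([144, 272], 0.8), ([333, 248], 0.16)]
```

View pics/scene0.png

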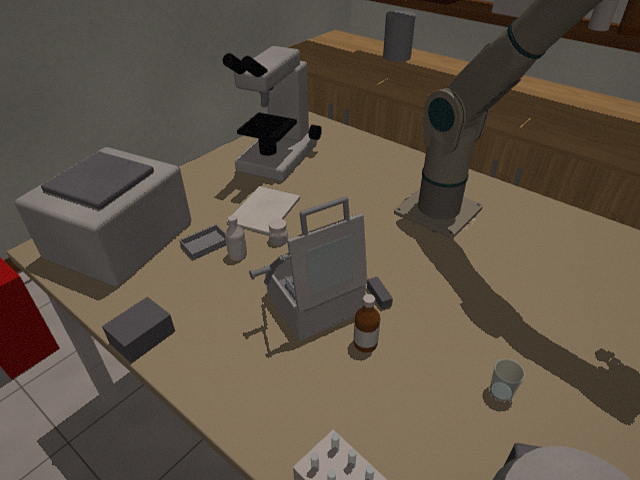

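View pics/top0.png

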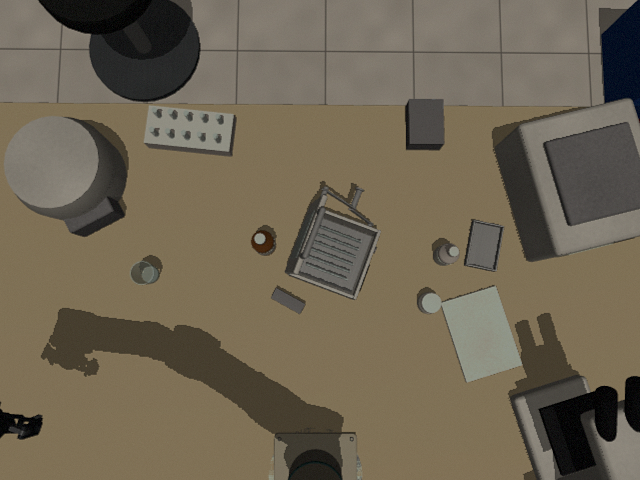

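The chamber sits near top pixel (335,250), with the lid hinge on its left side, so its rear points to world +y. The stay and pin are on the far side, at top (355,195) and scene (265,270). The handle bar is at scene (326,208). Next I'll zoom in for corner positions.

```bash
python3 - <<'E'
import cv2
for n,(x,y,w,h) in {'scene':(240,190,150,150),'top':(270,172,125,135)}.items():
    c=cv2.imread(f'pics/{n}0.png')[y:y+h,x:x+w]; c=cv2.convertScaleAbs(c,alpha=1.5)
    c=cv2.resize(c,None,fx=4,fy=4,interpolation=cv2.INTER_CUBIC)
    for i in range(0,w,10):
        cv2.putText(c,str(x+i),(i*4,8),0,.3,(0,0,255)); cv2.line(c,(i*4,10),(i*4,14),(0,0,255))
    for i in range(0,h,10): cv2.putText(c,str(y+i)+'-',(0,i*4+3),0,.3,(0,0,255))
    cv2.imwrite(f'pics/{n}0c.png',c)
E
```

```text
(no output)
```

View pics/scene0c.png

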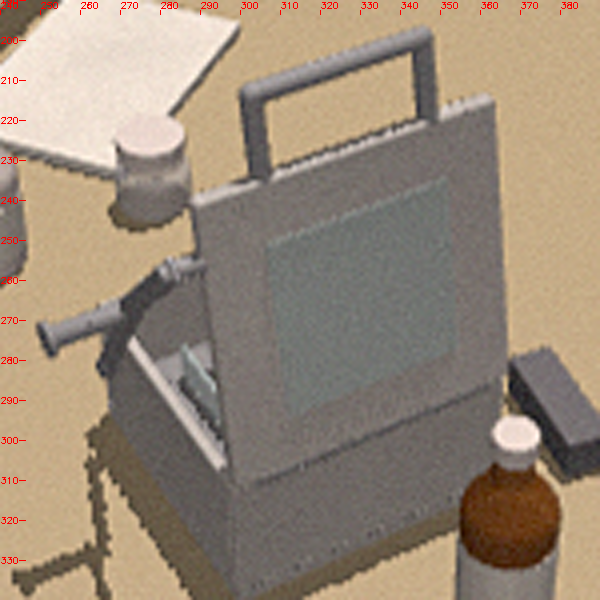

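View pics/top0c.png

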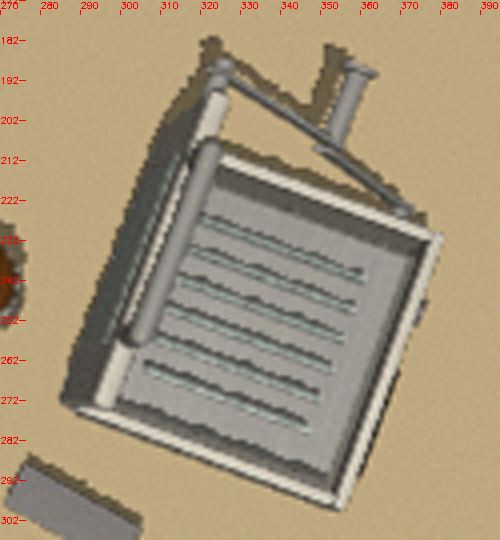

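The crops show all the points I need. In the scene view, the handle ends are at (300.8,213.3) and (347.5,198.7), and the pin disc is at (251.8,274.5). In the top view, the tub corners are at (380,231), (355,299) and (289,273), and the pin disc is at (360.5,189.5). I'll fit the pose to these.

```bash
cat > h.py <<'E'
import numpy as np
from scipy.spatial.transform import Rotation as Ro
def T(p,P):  # chamber -> world
    x,y,a=p; P=np.atleast_2d(P).astype(float); c,s=np.cos(a),np.sin(a)
    return np.c_[x+c*P[:,0]-s*P[:,1], y+s*P[:,0]+c*P[:,1], P[:,2]]
def proj(c,W):
    q=W@np.array(c['R']).T+c['t']; return np.c_[c['cx']+c['fx']*q[:,0]/q[:,2], c['cy']+c['fy']*q[:,1]/q[:,2]]
def back(c,px,z):
    R=np.array(c['R']); d=R.T@[(px[0]-c['cx'])/c['fx'],(px[1]-c['cy'])/c['fy'],1]; o=-R.T@c['t']
    return o+d*(z-o[2])/d[2]
E
python3 - <<'E'
from cell import ctrl
from h import *
from scipy.optimize import least_squares
S=ctrl.get_image('scene');C=ctrl.get_image('top')
hx,hz=51.2,324.7
A=[((hx,-47,hz),(300.8,213.3)),((hx,47,hz),(347.5,198.7)),((-5,-150,162),(251.8,274.5)),((90,-90,0),(300.5,339.2)),((-90,-90,94),(272,275))]
B=[((-90,-90,94),(380,231.2)),((-90,90,94),(355,299)),((90,90,94),(288.8,273.3)),((-5,-150,162),(360.5,189.5)),((hx,-47,hz),(322,208.3)),((hx,47,hz),(303.3,256.5))]
def r(p): return np.r_[tuple((proj(c,T(p,[a for a,_ in L]))-[b for _,b in L]).ravel() for c,L in((S,A),(C,B)))]
f=least_squares(r,[500,-20,1.2],loss='soft_l1'); print(f.x,r(f.x).round(1).reshape(-1,2).tolist())
for n,P in dict(handle=(hx,0,hz),pin=(-5,-130,162),pushed=(-5+32,-130,162-24),hinge=(90,0,100),shut=(-138,0,100)).items(): print(n,T(f.x,P).round(1))
for n,px,z in(('amber',(263,238),150),('squeeze',(452,251),130),('jar',(429,302),60),('box',(289,300),30),('beaker',(147,270),75),('tray',(483,245),15)): print(n,back(C,px,z).round())
E
```

```text
[547.49854727 -43.20977133   1.21051969] [[3.9, -0.3], [-2.5, 0.9], [1.5, -0.7], [-0.5, 1.0], [-7.2, -9.9], [1.0, -0.8], [0.2, 0.6], [-3.2, -0.4], [-1.5, 0.5], [-0.6, 2.5], [1.5, -3.0]]
handle [[565.5   4.7 324.7]]
pin [[667.4 -93.7 162. ]]
pushed [[678.7 -63.8 138. ]]
hinge [[579.2  41.  100. ]]
shut [[ 498.8 -172.4  100. ]]
amber [573. 123. 150.]
squeeze [ 547. -324.  130.]
jar [ 427. -280.   60.]
box [430.  67.  30.]
beaker [502. 413.  75.]
tray [ 574. -431.   15.]
```

The fit is good to about 2–3 mm, with one mislabelled corner as an outlier. The tool yaw is already nearly aligned (tool y along chamber +x). Plan:

1. Close the fingers and tilt them 30° outboard.
2. Push the pin with the finger side.
3. Take the handle from above and swing it down.

First I'll raise the arm and traverse.

step_arm --series '[[[0, 0, 0.075, 0, 0, -0.3, 1], [0, 0, 0, 0, 0, -0.3, 1], [0, 0, 0, 0, 0, -0.3, 1], [0, 0, 0, 0, 0, -0.3, 1], [0, 0, 0, -0.23, -0.18, 0, 1], [0, 0, 0, -0.23, -0.18, 0, 1], [0, 0, 0, -0.23, -0.18, 0, 1], [0, 0, 0, -0.23, -0.18, 0, 1], [0, 0, 0, -0.23, -0.18, 0, 1], [0, 0, 0, -0.23, -0.18, 0, 1], [0, 0, 0, -0.23, -0.18, 0, 1], [0, 0, 0, -0.23, -0.18, 0, 1]]]'

```text
clock: 2.3
eef_pos: [375.8, 319.4, 411.6]
tool_rot: [3.141, 0.0, 2.781]
force: [0.6, -0.5, -0.6]
width: -0.4
gripper_force: 0.0
```

step_arm --series '[[[0, 0, 0, -0.23, -0.18, 0, 1], [0, 0, 0, -0.23, -0.18, 0, 1], [0, 0, 0, -0.23, -0.18, 0, 1], [0, 0, 0, -0.23, -0.18, 0, 1], [0, 0, 0, -0.23, -0.18, 0, 1], [0, 0, 0, -0.23, -0.18, 0, 1], [0, 0, 0, -0.23, -0.18, 0, 1], [0, 0, 0, -0.23, -0.18, 0, 1], [0, 0, 0, -0.23, -0.18, 0, 1], [0, 0, 0, -0.23, -0.18, 0, 1], [0, 0, 0, -0.23, -0.18, 0, 1], [0, 0, 0, -0.23, -0.18, 0, 1]]]'

```text
clock: 3.5
eef_pos: [648.9, -129.5, 411.3]
tool_rot: [3.141, 0.0, 2.781]
force: [0.3, 0.9, 0.3]
width: -0.1
gripper_force: 0.0
```

step_arm --series '[[[0, 0.167, 0, 0, 0, 0, 1], [0, 0.167, 0, 0, 0, 0, 1], [0, 0.167, 0, 0, 0, 0, 1], [0, 0.167, 0, 0, 0, 0, 1], [0, 0, 0, -0.1, 0, 0.173, 1], [0, 0, 0, -0.1, 0, 0.173, 1]]]'

```text
clock: 4.1
eef_pos: [647.3, -124.1, 341.7]
tool_rot: [3.134, -0.394, 2.788]
force: [-0.1, -0.4, 0.1]
width: -0.3
gripper_force: 0.0
```

step_arm --series '[[[0, 0, 0, 0, 0, 0, 1], [0, 0, 0, 0, 0, 0, 1]]]'

```text
clock: 4.3
eef_pos: [646.3, -124.5, 342.8]
tool_rot: [3.138, -0.396, 2.786]
force: [-0.1, 1.3, 0.5]
width: 0.1
gripper_force: 0.0
```

```bash
python3 -c "
from cell import ctrl
s=ctrl.read_state(); print(s['qpos'].round(3),s['eef_pos'],s['tool_rot'])"
```

```text
[ 0.221  0.829 -0.1    0.868 -0.014  1.834  1.353] [ 646.34074447 -124.45152528  342.79929658] [ 3.13787713 -0.39629735  2.78591882]
```

step_arm --series '[[[0, 0, 0, -0.078, 0, 0.178, 1], [0, 0, 0, -0.078, 0, 0.178, 1], [0, 0, 0, -0.078, 0, 0.178, 1], [0, 0, 0, -0.078, 0, 0.178, 1], [0, 0, 0, -0.078, 0, 0.178, 1], [0, 0, 0, -0.078, 0, 0.178, 1], [0, 0, 0, -0.078, 0, 0.178, 1], [0, 0, 0, 0, 0, 0, 1]]]'

```text
clock: 5.1
eef_pos: [648.9, -124.6, 136.7]
tool_rot: [3.139, -0.4, 2.786]
force: [-1.1, 0.2, 0.6]
width: -0.2
gripper_force: 0.0
```

```bash
cat >> h.py <<'E'
P0=(547.5,-43.2,1.2105)
def inv(W):
    d=np.array(W[:2])-P0[:2]; c,s=np.cos(P0[2]),np.sin(P0[2]); return np.array([c*d[0]+s*d[1],-s*d[0]+c*d[1],W[2]])
E
python3 - <<'E'
from cell import ctrl
from h import *
import cv2
s=ctrl.read_state(); print(s['qpos'].round(3),s['tool_rot'],inv(s['eef_pos']).round(1))
a=[]
for n,(x,y) in (('scene',(200,190)),('top',(270,130))):
    p=ctrl.get_image(n); a.append(cv2.resize(p['img'][y:y+140,x:x+100,::-1],None,fx=4,fy=4,interpolation=cv2.INTER_CUBIC))
cv2.imwrite('pics/pre.png',cv2.convertScaleAbs(np.hstack(a),alpha=1.4))
E
```

```text
[ 0.228  0.978 -0.102  1.113  0.004  1.445  1.367] [ 3.13901536 -0.3995588   2.78601869] [ -40.4 -123.6  136.7]
```

View pics/pre.png

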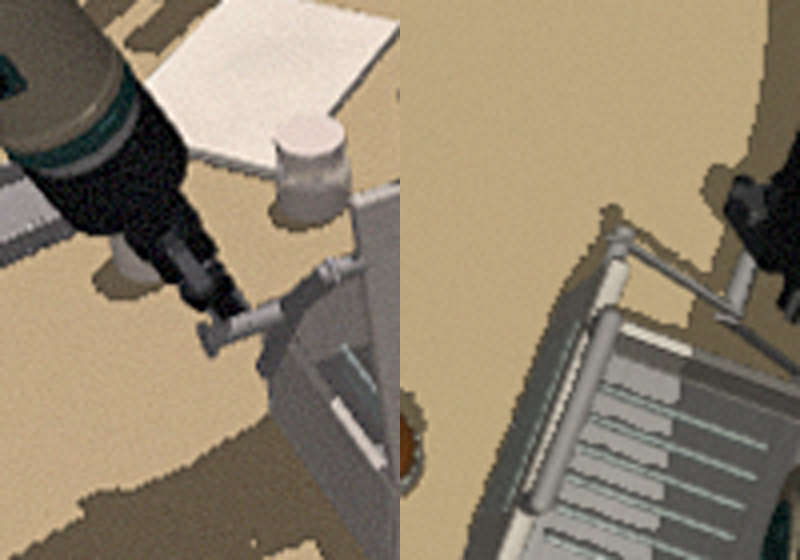

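The fingers stand just in front of the pin's mid-length (left crop (235,310)), clear of the stay. I'll push in small steps.

step_arm --series '[[[0, 0, 0, 0, 0.05, 0, 1], [0, 0, 0, 0, 0.05, 0, 1], [0, 0, 0, -0.012, 0.043, 0.029, 1], [0, 0, 0, -0.012, 0.043, 0.029, 1], [0, 0, 0, -0.012, 0.043, 0.029, 1], [0, 0, 0, -0.012, 0.043, 0.029, 1], [0, 0, 0, 0, 0, 0, 1]]]'

```text
clock: 5.9
eef_pos: [664.3, -87.3, 117.9]
tool_rot: [3.14, -0.395, 2.786]
force: [-0.2, -3.3, -2.0]
width: -0.0
gripper_force: 1.6
```

```bash
cat > pin.py <<'E'
from cell import ctrl
from h import *
from scipy.optimize import least_squares
s=ctrl.read_state(); print(s['force'].round(1),inv(s['eef_pos']).round(1))
o=[]
for n in('scene','top'):
    p=ctrl.get_image(n)
    for t in('thumb_pin','handle'):
        d=ctrl.recognise(p,t)[:1]
        if d: print(n,t,np.round(d[0]['centre'],1),round(d[0]['score'],2))
        if d and t=='thumb_pin': o.append((p,d[0]['centre']))
f=least_squares(lambda v:np.r_[tuple((proj(c,T(P0,[v[0],-130,v[1]]))[0]-q) for c,q in o)],[-5,162]); print('pin x,z',f.x.round(1),f.fun.round(1))
E
python3 pin.py
```

```text
[-0.2 -3.3 -2. ] [-1.000e-01 -1.249e+02  1.179e+02]
scene thumb_pin [271.7 280.8] 0.61
scene handle [327.4 257.6] 0.63
top handle [308.2 236.7] 0.55
pin x,z [ 50.2 177.1] [0. 0.]
```

```bash
python3 - <<'E'
from cell import ctrl
from h import *
p=ctrl.get_image('scene')
for s in(0,10,20,30,40): print(s,proj(p,T(P0,[-5+.81*s,-130,162-.59*s])).round(1))
E
```

```text
0 [[261.6 270.7]]
10 [[263.4 274.8]]
20 [[265.1 278.9]]
30 [[266.8 283.1]]
40 [[268.6 287.3]]
```

step_arm --series '[[[0, 0, 0, -0.012, 0.043, 0.029, 1], [0, 0, 0, 0, 0, 0, 1], [0, 0, 0, 0, -0.1, 0, 1], [0, 0, 0, 0, -0.2, 0, 1], [0, 0, 0, 0.04, -0.2, -0.1, 1], [0, 0, 0, 0.1, 0, -0.25, 1], [0, 0, 0, 0.1, 0, -0.25, 1], [0, 0, 0, 0.1, 0, -0.25, 1], [0, 0, 0, 0.1, 0, -0.25, 1], [0, 0, 0, 0.1, 0, -0.25, 0], [0, 0, 0, 0.1, 0, -0.25, 0], [0, 0, 0, 0.1, 0, -0.25, 0]]]'

```text
clock: 7.45
eef_pos: [639.8, -150.5, 410.4]
tool_rot: [3.129, -0.383, 2.791]
force: [-30.5, 5.3, 10.8]
width: 42.9
gripper_force: 0.0
```

```bash
python3 - <<'E'
from cell import ctrl
from h import *
import cv2
s=ctrl.read_state(); print(s['clock'],s['tool_rot'],inv(s['eef_pos']).round(1),s['qpos'].round(2))
a=[]
for n,(x,y) in (('scene',(235,190)),('top',(270,170))):
    p=ctrl.get_image(n); a.append(cv2.resize(p['img'][y:y+140,x:x+(140 if n=='scene' else 60),::-1],None,fx=4,fy=4,interpolation=cv2.INTER_CUBIC))
cv2.imwrite('pics/post.png',cv2.convertScaleAbs(np.hstack(a),alpha=1.4))
E
```

```text
7.45 [ 3.12929095 -0.38299954  2.79115116] [ -67.8 -124.2  410.4] [ 0.21  0.81  0.02  0.73 -0.08  1.98  1.43]
```

View pics/post.png

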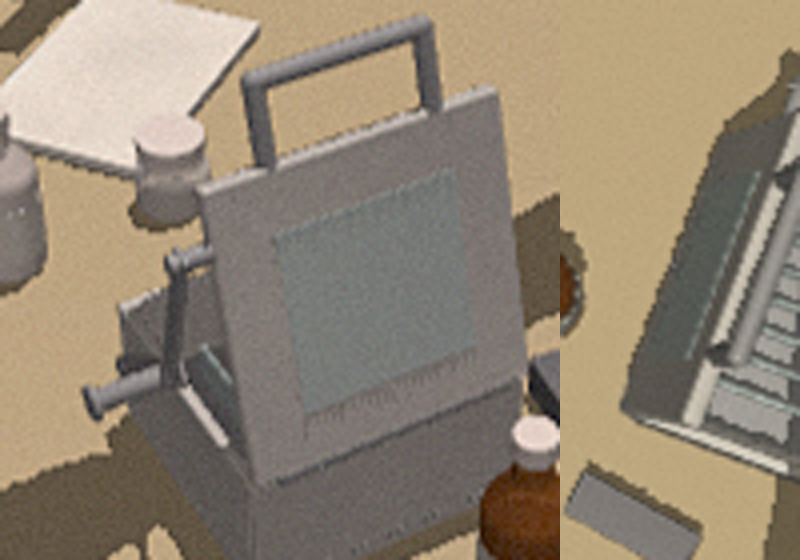

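The stay is broken: the knuckle is folded at crop (170,375) and the lid is still up but slightly lower. Now I'll untilt and measure the lid angle.

step_arm --series '[[[0, -0.16, 0, 0, 0, 0, 0], [0, -0.16, 0, 0, 0, 0, 0], [0, -0.167, 0, 0, 0, 0, 0], [0, 0, 0, 0, 0, 0, 0]]]'

```text
clock: 7.95
eef_pos: [634.0, -148.5, 409.1]
tool_rot: [3.134, -0.007, 2.787]
force: [-0.1, 0.1, 0.4]
width: 85.5
gripper_force: 0.0
```

```bash
python3 - <<'E'
from cell import ctrl
from h import *
import cv2
from scipy.optimize import least_squares
s=ctrl.read_state(); print(s['clock'],s['tool_rot'],inv(s['eef_pos']).round(1),s['qpos'].round(2),s['force'].round(1))
S=ctrl.get_image('scene');C=ctrl.get_image('top')
def H(a,y):return T(P0,[90-228*np.cos(a),y,100+228*np.sin(a)])
def r(v): return np.r_[proj(S,H(v[0],v[1]))[0]-[298.8,209.5],proj(S,H(v[0],v[2]))[0]-[342,195.5],proj(C,H(v[0],v[2]))[0]-[313.8,258.8]]
f=least_squares(r,[1.3,-50,50]); print(f.x,f.fun.round(1)); a=f.x[0]
print('bar chamber',90-228*np.cos(a),100+228*np.sin(a),'world',H(a,0))
a=cv2.convertScaleAbs(cv2.resize(C['img'][180:300,260:400,::-1],None,fx=5,fy=5,interpolation=cv2.INTER_CUBIC),alpha=1.4); cv2.imwrite('pics/top2.png',a)
E
```

```text
7.95 [ 3.13406927 -0.00720083  2.78687818] [ -68.1 -118.1  409.1] [ 0.18  0.52  0.03  1.22 -0.02  1.41  1.42] [-0.1  0.1  0.4]
[  1.30670464 -49.23897318  51.27009153] [ 0.1  0.4 -0.5  0.5 -0.2  0.5]
bar chamber 30.484578362949343 320.0952398107785 world [[558.24738533 -14.67276342 320.09523981]]
```

View pics/top2.png

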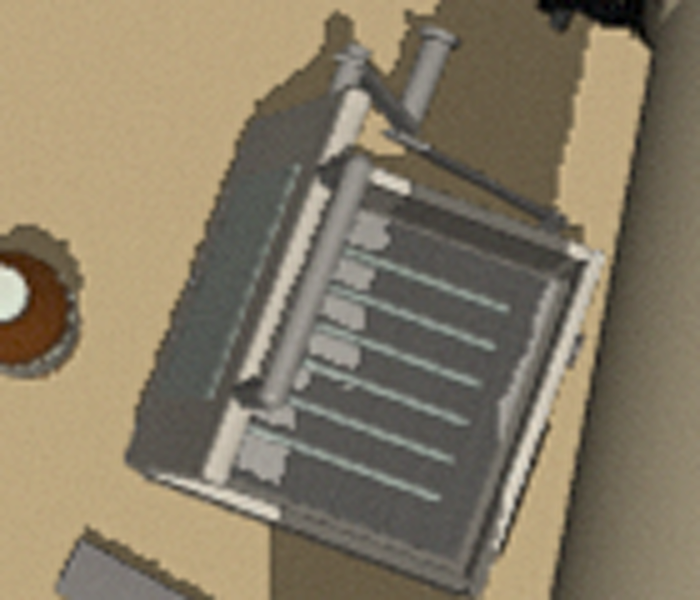

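The bar now sits at chamber (30.5, 0, 320), lid angle 1.307 rad, with residuals under 0.5 px. Next I move over the bar.

step_arm --series '[[[0, 0, 0, 0.197, 0.164, 0, 0], [0, 0, 0, 0.197, 0.164, 0, 0], [0, 0, 0, 0.197, 0.164, 0, 0], [0, 0, 0, 0.197, 0.164, 0, 0], [0, 0, 0, 0, 0, 0.1, 0], [0, 0, 0, 0, 0, 0.1, 0], [0, 0, 0, 0, 0, 0, 0]]]'

```text
clock: 8.75
eef_pos: [563.1, -17.5, 377.5]
tool_rot: [3.137, -0.009, 2.785]
force: [-0.1, -0.0, 0.9]
width: 85.2
gripper_force: 0.0
```

```bash
python3 -c "
from cell import ctrl
from h import *
s=ctrl.read_state(); print(s['clock'],s['tool_rot'],inv(s['eef_pos']).round(1),s['qpos'].round(2),s['force'].round(1))"
```

```text
8.75 [ 3.13722121 -0.00855542  2.78495508] [ 29.6  -5.6 377.5] [-0.01  0.38 -0.    1.54 -0.01  1.23  1.2 ] [-0.1 -0.   0.9]
```

step_arm --series '[[[0, 0, 0, 0.012, 0.006, 0.17, 0], [0, 0, 0, 0.012, 0, 0.17, 0], [0, 0, 0, 0.012, 0, 0.17, 0], [0, 0, 0, 0, 0, 0, 0], [0, 0, 0, 0, 0, 0, 1], [0, 0, 0, 0, 0, 0, 1], [0, 0, 0, 0, 0, 0, 1], [0, 0, 0, 0, 0, 0, 1], [0, 0, 0, 0, 0, 0, 1], [0, 0, 0, 0, 0, 0, 1], [0, 0, 0, 0, 0, 0, 1], [0, 0, 0, 0, 0, 0, 1]]]'

```text
clock: 9.95
eef_pos: [557.8, -14.8, 303.4]
tool_rot: [3.136, -0.003, 2.784]
force: [-0.3, 0.6, 4.6]
width: 10.0
gripper_force: 58.9
```

```bash
python3 -c "
from cell import ctrl
from h import *
s=ctrl.read_state(); e=inv(s['eef_pos']); print(s['clock'],s['tool_rot'],e.round(1),s['force'].round(1),s['width'],s['gripper_force'])
b=e+[0,0,19]; a0=np.arctan2(b[2]-100,90-b[0]); print(a0,np.hypot(b[2]-100,90-b[0]))
A=np.linspace(a0,0,31); X=90-228*np.cos(A); Z=100+228*np.sin(A)
print(np.c_[np.diff(X)/150,-np.diff(Z)/150].round(3).tolist())"
```

```text
9.95 [ 3.13613546e+00 -3.12845733e-03  2.78445572e+00] [ 30.2   0.4 303.4] [-0.3  0.6  4.6] 9.974927851285102 58.85872721672058
1.308052475952077 230.2540123265516
[[-0.064, 0.019], [-0.063, 0.021], [-0.062, 0.024], [-0.061, 0.027], [-0.059, 0.029], [-0.058, 0.032], [-0.057, 0.034], [-0.055, 0.037], [-0.053, 0.039], [-0.052, 0.042], [-0.05, 0.044], [-0.048, 0.046], [-0.046, 0.048], [-0.044, 0.05], [-0.041, 0.052], [-0.039, 0.053], [-0.037, 0.055], [-0.034, 0.057], [-0.032, 0.058], [-0.029, 0.059], [-0.027, 0.061], [-0.024, 0.062], [-0.021, 0.063], [-0.019, 0.064], [-0.016, 0.064], [-0.013, 0.065], [-0.01, 0.065], [-0.007, 0.066], [-0.004, 0.066], [-0.001, 0.066]]
```

The bar is held at 59 N. I'll swing it down along the arc at about 0.44 rad/s.

step_arm --series '[[[0, 0, 0, 0, -0.064, 0.019, 1], [0, 0, 0, 0, -0.063, 0.021, 1], [0, 0, 0, 0, -0.062, 0.024, 1], [0, 0, 0, 0, -0.061, 0.027, 1], [0, 0, 0, 0, -0.059, 0.029, 1], [0, 0, 0, 0, -0.058, 0.032, 1], [0, 0, 0, 0, -0.057, 0.034, 1], [0, 0, 0, 0, -0.055, 0.037, 1], [0, 0, 0, 0, -0.053, 0.039, 1], [0, 0, 0, 0, -0.052, 0.042, 1]]]'

```text
clock: 10.95
eef_pos: [527.1, -97.6, 256.1]
tool_rot: [3.137, -0.003, 2.784]
force: [3.9, -0.5, 0.5]
width: 9.7
gripper_force: 59.9
```

```bash
cat > st.py <<'E'
from cell import ctrl
from h import *
s=ctrl.read_state(); e=inv(s['eef_pos']); print(s['clock'],s['tool_rot'].round(3),e.round(1),s['force'].round(1),s['width'],s['gripper_force'],s['qpos'].round(2))
b=e+[0,0,17]; a0=np.arctan2(b[2]-100,90-b[0]); print(a0,np.hypot(b[2]-100,90-b[0]))
E
python3 st.py
```

```text
10.95 [ 3.137e+00 -3.000e-03  2.784e+00] [-5.810e+01 -1.000e-01  2.561e+02] [ 3.9 -0.5  0.5] 9.704409355295354 59.90697383880615 [ 0.13  0.44  0.01  1.8  -0.01  0.9   1.36]
0.8632637544201296 227.82644553721184
```

step_arm --series '[[[0, 0, 0, 0, -0.05, 0.044, 1], [0, 0, 0, 0, -0.048, 0.046, 1], [0, 0, 0, 0, -0.046, 0.048, 1], [0, 0, 0, 0, -0.044, 0.05, 1], [0, 0, 0, 0, -0.041, 0.052, 1], [0, 0, 0, 0, -0.039, 0.053, 1], [0, 0, 0, 0, -0.037, 0.055, 1], [0, 0, 0, 0, -0.034, 0.057, 1], [0, 0, 0, 0, -0.032, 0.058, 1], [0, 0, 0, 0, -0.029, 0.059, 1], [0, 0, 0, 0, -0.027, 0.061, 1], [0, 0, 0, 0, -0.024, 0.062, 1]]]'

```text
clock: 12.15
eef_pos: [503.8, -160.6, 159.1]
tool_rot: [3.137, -0.002, 2.784]
force: [6.1, -1.6, -0.8]
width: 9.4
gripper_force: 58.4
```

```bash
python3 st.py
```

```text
12.15 [ 3.137e+00 -2.000e-03  2.784e+00] [-125.3   -0.5  159.1] [ 6.1 -1.6 -0.8] 9.374357100041484 58.43238115310669 [ 0.26  0.56  0.    1.93 -0.01  0.66  1.48]
0.33996493150982304 228.33234063531611
```

step_arm --series '[[[0, 0, 0, 0, -0.021, 0.063, 1], [0, 0, 0, 0, -0.019, 0.064, 1], [0, 0, 0, 0, -0.016, 0.064, 1], [0, 0, 0, 0, -0.013, 0.065, 1], [0, 0, 0, 0, -0.01, 0.065, 1], [0, 0, 0, 0, -0.007, 0.066, 1], [0, 0, 0, 0, 0, 0.02, 1], [0, 0, 0, 0, 0, 0, 1]]]'

```text
clock: 12.95
eef_pos: [499.8, -171.4, 97.7]
tool_rot: [3.136, -0.002, 2.785]
force: [6.9, -0.6, -3.1]
width: 9.7
gripper_force: 58.3
```

```bash
python3 st.py
```

```text
12.95 [ 3.136e+00 -2.000e-03  2.785e+00] [-136.8   -0.5   97.7] [ 6.9 -0.6 -3.1] 9.7090614184191 58.34796667098999 [ 0.28  0.65 -0.    1.97 -0.01  0.52  1.5 ]
0.06479963489884182 227.2902059240994
```

Lower in small steps until the force shows the stop.

step_arm --series '[[[0, 0, 0, 0, 0, 0.025, 1], [0, 0, 0, 0, 0, 0.025, 1], [0, 0, 0, 0, 0, 0.025, 1], [0, 0, 0, 0, 0, 0.02, 1], [0, 0, 0, 0, 0, 0, 1]]]'

```text
clock: 13.45
eef_pos: [499.7, -171.8, 88.3]
tool_rot: [3.136, 0.0, 2.784]
force: [-2.9, 1.3, 40.5]
width: 9.7
gripper_force: 63.1
```

```bash
python3 st.py
```

```text
13.45 [3.136 0.    2.784] [-137.1   -0.6   88.3] [-2.9  1.3 40.5] 9.668908649807934 63.063422441482544 [ 0.28  0.67 -0.    1.98 -0.01  0.49  1.5 ]
0.023500303854388605 227.2083556746056
```

step_arm --series '[[[0, 0, 0, 0, 0, -0.025, 1], [0, 0, 0, 0, 0, 0, 0.62], [0, 0, 0, 0, 0, 0, 0.62], [0, 0, 0, 0, 0, 0, 0.62], [0, 0, 0, 0, 0, 0, 0.62]]]'

```text
clock: 13.95
eef_pos: [496.9, -170.8, 87.1]
tool_rot: [3.137, -0.007, 2.784]
force: [-0.6, -0.6, 0.6]
width: 32.2
gripper_force: 0.0
```

```bash
python3 st.py; python3 - <<'E'
from cell import ctrl
from h import *
import cv2
a=[]
for n,(x,y,w) in (('scene',(235,190,130)),('wrist',None or (0,0,0))):
    p=ctrl.get_image(n); i=p['img'][:,:,::-1]
    a.append(cv2.resize(i[y:y+150,x:x+w],(390,450),interpolation=cv2.INTER_CUBIC) if n=='scene' else cv2.resize(i,(400,450)))
cv2.imwrite('pics/shut.png',cv2.convertScaleAbs(np.hstack(a),alpha=1.4))
E
```

```text
13.95 [ 3.137 -0.007  2.784] [-137.2    2.4   87.1] [-0.6 -0.6  0.6] 32.21659088852822 0.0 [ 0.28  0.67 -0.    1.98 -0.01  0.5   1.5 ]
0.018017244536214495 227.23910400223784
```

View pics/shut.png

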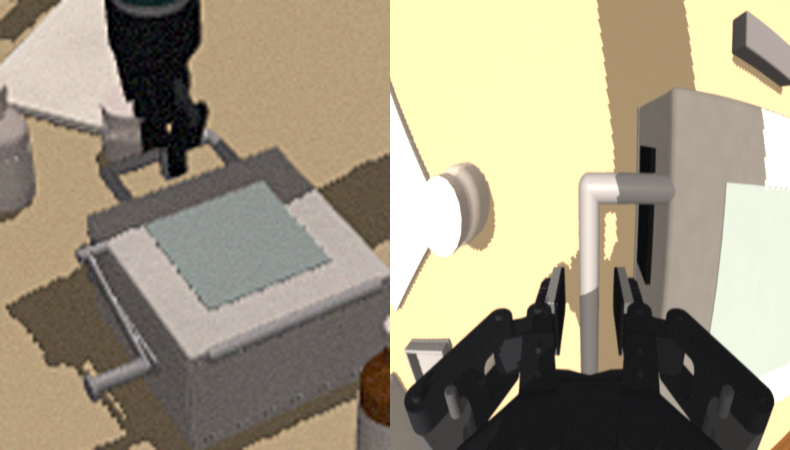

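The lid looks shut, and the open fingers straddle the bar with clearance (right half, (590,330)). I'll retract straight up and check the bar's height in the images.

step_arm --series '[[[0, 0, 0, 0, 0, -0.08, 0.62], [0, 0, 0, 0, 0, -0.15, 0.62], [0, 0, 0, 0, 0, -0.3, 0.62], [0, 0, 0, 0, 0, -0.3, 0.62], [0, 0, 0, 0, 0, -0.3, 0.62], [0, 0, 0, 0, 0, -0.3, 0.62], [0, 0, 0, 0, 0, 0, 0.62], [0, 0, 0, 0, 0, 0, 0.62]]]'

```text
clock: 14.85
eef_pos: [498.9, -172.5, 304.0]
tool_rot: [3.136, -0.001, 2.784]
force: [-0.5, 1.7, -0.6]
width: 32.0
gripper_force: 0.0
```

```bash
python3 st.py; python3 - <<'E'
from cell import ctrl
from h import *
import cv2
p=ctrl.get_image('scene'); x,y=255,220
c=cv2.convertScaleAbs(cv2.resize(p['img'][y:y+100,x:x+120,::-1],None,fx=6,fy=6,interpolation=cv2.INTER_CUBIC),alpha=1.4)
for a,col in((0,(0,255,0)),(.06,(0,0,255))):
    R=lambda u,v,h=0:(90-u*np.cos(a)+h*np.sin(a)*0, v,100+u*np.sin(a))
    q=(proj(p,T(P0,[R(228,-49),R(228,51)]))-[x,y])*6+3
    cv2.line(c,*[tuple(int(k) for k in w) for w in q],col,1); print(a,q.round(1).tolist())
cv2.imwrite('pics/end.png',c)
C=ctrl.get_image('top')
for t,n in((C,'top'),):
    for k in('bottle_a','jar','slide_box','tray','beaker'): print(k,[np.round(d['centre']).tolist() for d in ctrl.recognise(t,k)[:2]])
E
```

```text
14.85 [ 3.136e+00 -1.000e-03  2.784e+00] [-1.381e+02 -1.000e-01  3.040e+02] [-0.5  1.7 -0.6] 31.986968277748996 0.0 [ 0.28  0.37  0.01  1.76 -0.01  1.01  1.5 ]
0.769554866292739 317.6306217762724
0 [[102.3, 164.5], [310.7, 91.2]]
0.06 [[100.4, 140.2], [310.4, 67.1]]
bottle_a [[264.0, 244.0]]
jar []
slide_box [[288.0, 300.0]]
tray [[485.0, 244.0]]
beaker []
```

View pics/end.png

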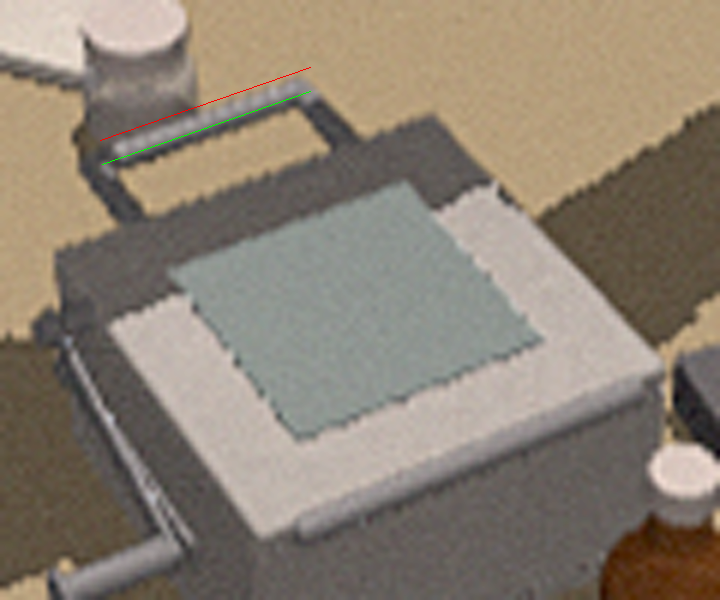

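The bar lies between the two lines, nearer green (angle 0), which is too close to the 0.03 limit to trust. I'll touch the bar from above with closed fingers: if the lid is shut, its top is at z = 106.

step_arm --series '[[[0, 0, 0, 0, 0, 0.2, 1], [0, 0, 0, 0, 0, 0.2, 1], [0, 0, 0, 0, 0, 0.2, 1], [0, 0, 0, 0, 0, 0.2, 1], [0, 0, 0, 0, 0, 0.2, 1], [0, 0, 0, 0, 0, 0.2, 1], [0, 0, 0, 0, 0, 0, 1], [0, 0, 0, 0, 0, 0.02, 1], [0, 0, 0, 0, 0, 0, 1]]]'

```text
clock: 16.1
eef_pos: [499.1, -171.5, 120.3]
tool_rot: [3.137, -0.003, 2.784]
force: [0.2, 0.0, 0.7]
width: 0.1
gripper_force: 0.0
```

step_arm --series '[[[0, 0, 0, 0, 0, 0.01, 1], [0, 0, 0, 0, 0, 0.01, 1], [0, 0, 0, 0, 0, 0, 1]]]'

```text
clock: 16.4
eef_pos: [498.5, -171.3, 116.9]
tool_rot: [3.137, -0.003, 2.784]
force: [0.1, -0.5, 0.2]
width: 0.4
gripper_force: 0.0
```

step_arm --series '[[[0, 0, 0, 0, 0, 0.015, 1], [0, 0, 0, 0, 0, 0.015, 1], [0, 0, 0, 0, 0, 0, 1]]]'

```text
clock: 16.7
eef_pos: [498.0, -171.1, 111.6]
tool_rot: [3.137, -0.005, 2.784]
force: [0.1, -0.0, -0.8]
width: 0.1
gripper_force: 0.0
```

step_arm --series '[[[0, 0, 0, 0, 0, 0.01, 1], [0, 0, 0, 0, 0, 0.01, 1], [0, 0, 0, 0, 0, 0, 1]]]'

```text
clock: 17.0
eef_pos: [498.1, -171.2, 108.7]
tool_rot: [3.137, -0.005, 2.784]
force: [-0.3, -0.1, -0.5]
width: 0.3
gripper_force: 0.0
```

step_arm --series '[[[0, 0, 0, 0, 0, 0.01, 1], [0, 0, 0, 0, 0, 0.015, 1], [0, 0, 0, 0, 0, 0, 1]]]'

```text
clock: 17.3
eef_pos: [498.4, -171.3, 105.9]
tool_rot: [3.137, -0.004, 2.784]
force: [-2.0, 0.2, 7.8]
width: -0.2
gripper_force: 3.9
```

Contact came at about z = 106, so the lid is at its stop. I'll retract and hand in.

step_arm --series '[[[0, 0, 0, 0, 0, -0.05, 1], [0, 0, 0, 0, 0, -0.2, 1], [0, 0, 0, 0, 0, -0.3, 1], [0, 0, 0, 0, 0, -0.3, 1], [0, 0, 0, 0, 0, -0.3, 1], [0, 0, 0, 0, 0, 0, 1], [0, 0, 0, 0, 0, 0, 1], [0, 0, 0, 0, 0, 0, 1]]]'

```text
clock: 18.1
eef_pos: [497.7, -171.9, 276.6]
tool_rot: [3.137, -0.007, 2.784]
force: [-0.3, -0.9, -0.5]
width: -0.1
gripper_force: 0.0
```

```bash
python3 -c "
from cell import ctrl
s=ctrl.read_state(); print(s['eef_pos'],s['force']); print(ctrl.finish_job())"
```

```text
[ 497.66114154 -171.90839497  276.59251393] [-0.28589316 -0.87364855 -0.5025393 ]
the job is handed in; nothing more can be done
None
```

The job is handed in at about 18 s, but no verdict came back: the stay was broken with the lid still up (about 1.3 rad), the lid was lowered at about 0.44 rad/s to its stop (handle bar top touched at z ≈ 106 mm), and the arm was withdrawn clear; the closing check did not find the jar or beaker in the top view, and nothing I saw suggests they moved.

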